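Close and lock the sample mill

TASK

Close the hinged lid of the bench sample mill. Then, by its red wing, turn the quarter-turn fastener in the lid clockwise while pressing it lightly downwards, and when you feel it fall into its locking detent push it fully home and let go. Find the detent by feel and do not force the fastener; leave the other things on the bench where they are.

Things in the scene. Friction and masses are not known exactly. Their poses are not given: they have to be found in the camera images.
- mill: bench sample mill, fixed. Origin: centre of the underside of its square grinding chamber (200 x 200 mm, rim 110 mm above the table); x from the lid's free edge to its hinge, y left, z up. The lid's hinge axis runs along y at x = 100, z = 110 mm. A blue motor housing (170 mm wide, 95 mm tall) stands behind the chamber, x 110 to 250 mm.
- lid (a joint): angle of the aluminium lid, a 200 x 200 mm plate 10 mm thick: 0 is shut (plate on the rim, its top face 120 mm above the table), it grows as the free edge lifts. The hinge is stiff: the lid stays where it is left; a few newtons near the free edge move it.
- lid_edge (a point): middle of the lid's free edge, on its top face, 200 mm from the hinge axis
- seat: dark round plate of the fastener on the lid's top face: 72 mm wide, 7.5 mm high, centre 155 mm from the hinge axis. Origin on the fastener's axis at the lid's top face, z out of the lid, x to the hinge. It holds the hidden detent ring, which must never be loaded by more than 30 N, pressing or twisting; 7 to 16 N of push is right.
- wing: turning part of the fastener. Origin on its axis at the lid's top face, z outward, y along the red bar. Turns 0 to 2.0 rad clockwise from above (negative about z) and stays where left (about 0.15 N m). At 0 the bar is parallel to the hinge axis; starts at 0 to 0.25. The hidden detent is at 1.0 to 1.8 rad, different each time; the fastener falls in only within 0.06 rad of it.
- wing_top (a point): centre of the top of the red wing bar, which is 50 mm long, 12 mm thick, 26 mm tall and stands on a yellow disc 62 mm wide. With the fastener up this point is 43 mm above the lid's top face, when home 37 mm.
- wing_drop (a joint): how far the fastener has gone down its axis, m: 0 up, 0.006 fully home. A seal ring drags on it with about 5 N: it does not sink by its weight but must be pushed all the way. Away from the detent it rides on the ring, a stiff stop; in the detent it goes down 6 mm and can then no longer be turned.
- tub_near: white 76 mm wide, 75 mm tall lidded sample tub standing on the table at the mill's left side (+y). Not part of the job: leave it.
- brush: cleaning brush lying on the table at the mill's right side (-y); origin on its underside. Not part of the job: leave it.
- bowl: steel bowl, 140 mm wide, 50 mm tall. Not part of the job: leave it.
- beaker: glass beaker, 70 mm wide, 90 mm tall. Not part of the job: leave it.
- tub_far: white tub with a red cap, 90 mm wide, 90 mm tall. Not part of the job: leave it.
- amber_jar: amber jar with a black cap, 60 mm wide, 100 mm tall. Not part of the job: leave it.

How it is judged (in metres and radians):
On the way, in this order (a step that is already met when the one before it is completed fails the run):
1. the lid is shut (within 0.03 rad), the fastener still up (value of joint lid below 0.03 rad and value of joint wing_drop below 0.002 m), for 0.2 s.
2. the fastener has dropped home in its detent (5 mm or more of its 6 mm) with the lid shut (value of joint wing_drop above 0.005 m and value of joint lid below 0.03 rad), for 0.2 s.
At the end, for the whole second after the job is handed in: The lid is shut (within 0.03 rad), the fastener is home in its detent (down at least 5 of 6 mm) and at rest, and each of the other things is within 30 mm of where it stood (all of step 2 and velocity of joint lid between -0.02 and 0.02 rad/s and velocity of joint wing_drop between -0.005 and 0.005 m/s and distance of each of tub_near, brush, bowl, beaker, tub_far, amber_jar from where it was at the start of the episode below 0.03 m); the robot touches nothing.
It fails at once if fastener forced: its cam bears on the detent ring with more than 30 N (contact force between wing and seat above 30 N).
It fails at once if another thing on the bench moved by more than 30 mm (distance of any of tub_near, brush, bowl, beaker, tub_far, amber_jar from where it was at the start of the episode above 0.03 m).
It also fails if it takes over 64 s, if anything falls off the work surface, if the arm or the gripper's body presses on something with over 40 N, if the wrist force passes 120 N, or if a joint passes its speed limit or range.

ROBOT

A 6-joint arm with a two-finger parallel gripper is mounted at the origin on the work surface. World frame = base frame: x ahead of the robot, y to its left, z up, the work surface at z = 0. Lengths are in mm, angles in rad, forces in N, time in s.
With the tool pointing down it reaches from about 350 to 975 mm from the base axis. Payload 7.1 kg.
Tool frame: the origin (TCP) lies midway between the tips of the shut fingers; the grasp point (between the pads) lies 19 mm behind it; z points along the fingers, y is the line along which they close (so a half turn about z gives the same grasp; the last joint's range is limited). The gripper opens to 88 mm and grips with 3 to 60 N. Pads are 20 mm wide; open, the fingers measure 115 mm over their backs; the gripper's body (75 mm by 178 mm) begins 61 mm behind the grasp point.
Start: joints at [-0.019, 0.423, 1.63, -0, 1.089, -0.019], TCP at [624.984, 0.026, 222.675] pointing down, gripper open.
Joint ranges: [-3, 3], [-0.9, 2.11], [0.09, 2.58], [-1.31, 4.45], [0.11, 2.69], [-2.54, 2.54]. Speed limits (rad/s): [2.39, 2.39, 3.01, 3.14, 3.14, 3.14].

INTERFACE

Orientations are given as a rotation vector (axis times angle).
In Python, from workcell import ctrl gives the robot as it stands.
- The arm moves only by the shell command python3 -m inch 'ROWS' [OPENING]. ROWS is JSON, a list of rows, each an object with "xyz": the shift along the tool's x, y, z in mm, a list of three; "rot": the turn, a rotation vector about the tool's x, y, z in rad, a list of three. In form: [{"xyz": [dx, dy, dz], "rot": [ax, ay, az]}, ...]. A call has 1 to 12 rows; each row is the pose to reach, as a shift and turn from the pose commanded when the call began, along the tool's axes at that moment; what a row does not reach only later rows make up. A row lasts 1/12 s, in which the tool goes at most 41.7 mm and 7.16 degrees, less where a joint would pass 70% of its speed; a pose out of reach is approached as far as the arm can. A call with a gripper value outside its range is refused whole. OPENING is the closure in counts, from 0 (fully open) to 255 (shut), set as the call begins (- or left out, the last holds). The fingers move at their own pace and stop on an object; the grip force is fixed at half the most. Time passes only in rows, so rows that repeat a pose let the fingers close. It gives the time, the measured TCP pose, the force, the opening and the grip force at its end, in the units of the state.
- ctrl.get_obs(): the state, without advancing time (a new reading comes with each control period).
- ctrl.get_image(name): name is "scene" or "side" or "wrist"; returns the picture (384x512x3 uint8, red, green, blue); there is no depth.
- ctrl.camera_model(name): a dict with "fx", "fy", "cx", "cy" (pixels), "position" and "attitude" of the camera in the world. Camera axes: x right, y up, looking along -z (the intrinsics and any distortion apply to the point x, -y, -z); pixel columns grow to the right and rows downward; lengths in mm; the calibration is good to about 2 mm. A picture is of the moment at which its call begins: read the wrist's pose just before it. camera_model takes no time and is no camera call; for the wrist camera it gives the pose at the moment of the call.
- ctrl.close_job(): hands the job in; it is judged then, once.
The state is a dict: "t": time; "qpos": joint angles; "qvel": joint speeds; "joint_torque": joint torques, N m; "ee_pos": TCP position; "orientation": TCP orientation; "ft_force": force on the tool from outside, world axes, zero at the start; "moment": the same for the moment, N m; "width": finger opening in mm; "grasp_force": force on a finger pad.
Only numpy, scipy, OpenCV 4.12 (cv2) and the standard library are available. Lean on these libraries where they do the work, as an engineer would, in place of code of your own. Each camera call takes 0.05 s, during which the arm holds its last target. There are 200 camera calls.

## Working session

There is one attempt and no reset: what is moved stays moved. The work goes in short steps, Python scripts to look and compute and a shell command to move; the robot and the scene stay as the last step left them, time stands still between calls to the robot, and variables do not carry over. Pictures are saved under pics/ and viewed, at most 10 in all, crops included, and the job is handed in when it is done.

```bash
mkdir -p pics; ls; python3 - <<'E'
from workcell import ctrl
import cv2,numpy as np
ims=[ctrl.get_image(n) for n in("scene","side")]
for n,i in zip(("scene","side"),ims):
    cv2.imwrite(f"pics/{n}0.png",i[...,::-1]); print(n,ctrl.camera_model(n))
print(ctrl.camera_model("wrist")); print(ctrl.get_obs())
E
```

```text
pics
scene {'fx': 492.6207005924665, 'fy': 492.6207005924665, 'cx': 252.3927053046075, 'cy': 187.13412232342674, 'position': array([1378.31401031,  191.46433374, 1327.55147096]), 'attitude': array([0.44820369, 0.56954148, 1.73147198])}
side {'fx': 376.0469169633519, 'fy': 376.0469169633519, 'cx': 259.60583155272724, 'cy': 191.8222081173397, 'position': array([-134.17455929, -656.22081574, 1045.90497989]), 'attitude': array([ 0.73920361, -0.31570644, -0.73569959])}
{'fx': 286.7236975103848, 'fy': 286.7236975103848, 'cx': 257.3411592832211, 'cy': 190.37173826337786, 'position': array([624.57191116,  66.24852615, 383.55971471]), 'attitude': array([-0.24928965,  0.00089093, -0.00056806])}
{'t': 0.1, 'qpos': array([-1.90025338e-02,  4.23778870e-01,  1.63058016e+00, -1.08644272e-06,
        1.08859709e+00, -1.89867799e-02]), 'qvel': array([-7.54220871e-05, -7.68372985e-04, -2.01654455e-03,  6.13042876e-04,
       -6.98336319e-04, -1.28196530e-03]), 'joint_torque': array([ 6.49496542e-04, -5.45618248e+01, -2.74323839e+01,  6.46709581e-02,
        1.88581715e-02,  1.54216096e-06]), 'ee_pos': array([6.24513196e+02, 3.30889705e-02, 2.21983535e+02]), 'orientation': array([-2.22076406e+00, -2.22073020e+00,  1.48602138e-03]), 'ft_force': array([0.42916252, 0.02380844, 0.17987169]), 'moment': array([0.06492158, 0.01434244, 0.00640407]), 'grasp_force': 0.0, 'width': 87.75855968320259}
```

View pics/scene0.png

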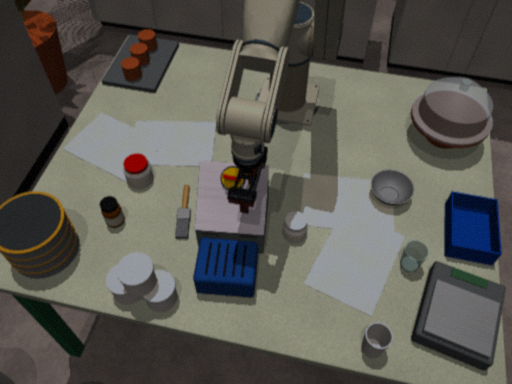

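View pics/side0.png

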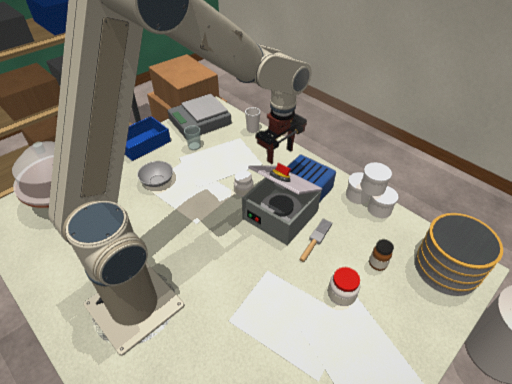

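The mill sits ahead of the robot with its free edge towards the base and the lid partly open (side view: chamber around (282,205), wing at (282,172)). The gripper is above and beyond it. I'll enlarge both crops.

```bash
python3 - <<'E'
import cv2,numpy as np
a=cv2.imread("pics/side0.png")[135:255,230:350];b=cv2.imread("pics/scene0.png")[145:305,180:280]
a=cv2.resize(a,(480,480),interpolation=2)
b=cv2.resize(b,(300,480),interpolation=2)
cv2.imwrite("pics/crop.png",np.hstack([a,b]))
E
```

```text
(no output)
```

View pics/crop.png

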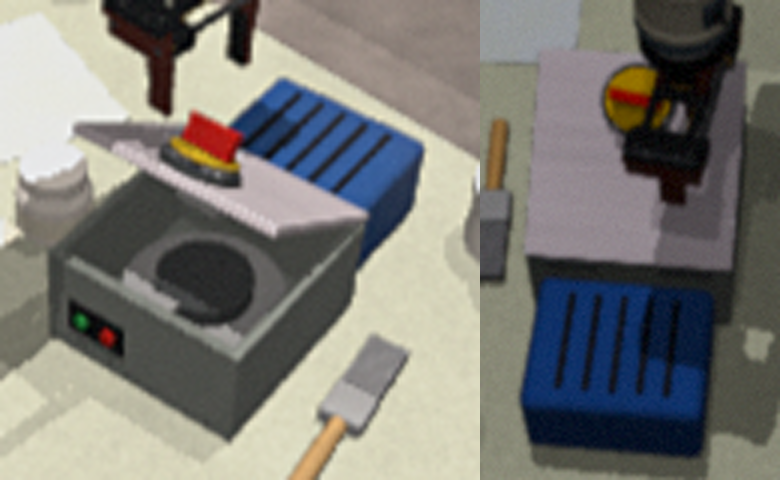

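```bash
cat > h.py <<'E'
import numpy as np
from workcell import ctrl
from scipy.spatial.transform import Rotation as R
def ray(m,p):
    if isinstance(m,str): m=ctrl.camera_model(m)
    d=R.from_rotvec(m["attitude"]).apply([(p[0]-m["cx"])/m["fx"],-(p[1]-m["cy"])/m["fy"],-1])
    return np.array(m["position"]),d/np.linalg.norm(d)
def plane(m,p,z):
    o,d=ray(m,p); return o+d*(z-o[2])/d[2]
def tri(a,b):
    (o,d),(q,e)=a,b
    s,t=np.linalg.lstsq(np.c_[d,-e],q-o,rcond=None)[0]
    return (o+s*d+q+t*e)/2, np.linalg.norm(o+s*d-q-t*e)
E
python3 - <<'E'
from h import *
np.set_printoptions(precision=1,suppress=True)
print("front corners bottom",plane("side",(287.5,244.5),0),plane("side",(243,218.7),0))
print("rim",plane("side",(289.2,224.5),110),plane("side",(243.5,200),110),plane("side",(320.5,191),110))
print("hinge scene",plane("scene",(196,231.7),118),plane("scene",(264,234.3),118))
for n,a,b in[("L",(268.3,166.7),(248.75,165.5)),("R",(200,161.7),(298.5,193)),("wing",(227,176.5),(283,168))]:
    print(n,tri(ray("scene",a),ray("side",b)))
E
```

```text
front corners bottom [ 497.3 -172.2    0. ] [467.3  20.8   0. ]
rim [ 494.4 -172.9  110. ] [463.1  10.5 110. ] [ 688.2 -146.8  110. ]
hinge scene [ 704.1 -134.6  118. ] [668.7  56.5 118. ]
L (array([509.9,  32.2, 225.2]), np.float64(0.7153811425506275))
R (array([ 533.8, -165.1,  221.9]), np.float64(1.4305128461551184))
wing (array([575.1, -67.5, 235.5]), np.float64(9.043078508139688))
```

Lid angle is about 0.55 rad (edge at z≈224, consistent with a 200 mm plate), and mill yaw is about 0.16. Next, close the fingers and go above the lid's free end, left of the fastener.

```bash
python3 -m inch '[{"xyz":[0,-25,-28],"rot":[0,0,0]},{"xyz":[0,-60,-28],"rot":[0,0,0]},{"xyz":[0,-97,-28],"rot":[0,0,0]},{"xyz":[0,-97,-28],"rot":[0,0,0]},{"xyz":[0,-97,-28],"rot":[0,0,0]},{"xyz":[0,-97,-28],"rot":[0,0,0]}]' 255
python3 -m inch '[{"xyz":[0,0,10],"rot":[0,0,0]},{"xyz":[0,0,20],"rot":[0,0,0]},{"xyz":[0,0,28],"rot":[0,0,0]},{"xyz":[0,0,36],"rot":[0,0,0]},{"xyz":[0,0,44],"rot":[0,0,0]},{"xyz":[0,0,52],"rot":[0,0,0]}]'
python3 - <<'E'
from workcell import ctrl
import cv2
cv2.imwrite("pics/side1.png",cv2.resize(ctrl.get_image("side")[110:260,200:360,::-1],(640,600)))
E
```

```text
t: 0.6
ee_pos: [528.8, 0.0, 251.0]
orientation: [2.221, 2.221, 0.001]
ft_force: [-0.1, 0.6, 0.3]
width: 50.9
grasp_force: 0.0
t: 1.1
ee_pos: [527.1, -0.1, 196.8]
orientation: [-2.22, -2.22, 0.003]
ft_force: [0.0, 0.5, 4.1]
width: 11.2
grasp_force: 1.8
```

View pics/side1.png

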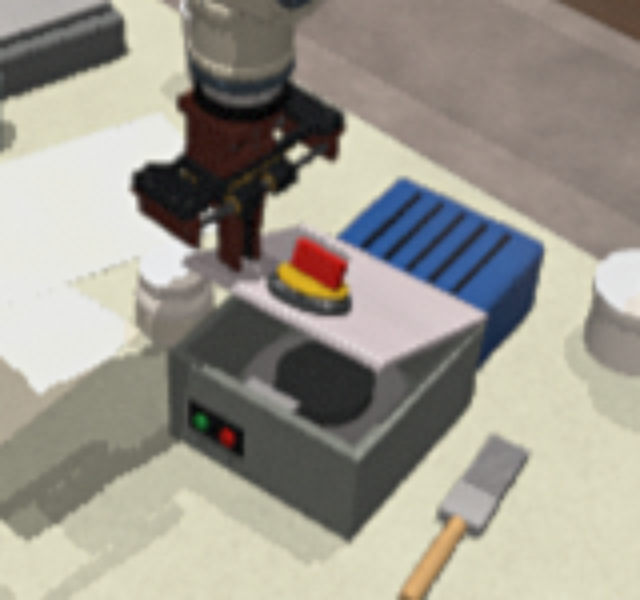

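The fingertips (240,265 in the crop) press the lid left of the fastener with 4 N, clear of it. I'll continue down.

```bash
python3 -m inch '[{"xyz":[0,0,8],"rot":[0,0,0]},{"xyz":[0,0,16],"rot":[0,0,0]},{"xyz":[0,0,24],"rot":[0,0,0]},{"xyz":[0,0,32],"rot":[0,0,0]},{"xyz":[0,0,40],"rot":[0,0,0]},{"xyz":[0,0,48],"rot":[0,0,0]},{"xyz":[0,0,56],"rot":[0,0,0]},{"xyz":[0,0,63],"rot":[0,0,0]},{"xyz":[0,0,68],"rot":[0,0,0]},{"xyz":[0,0,70],"rot":[0,0,0]}]'
python3 -m inch '[{"xyz":[0,0,1],"rot":[0,0,0]},{"xyz":[0,0,2],"rot":[0,0,0]},{"xyz":[0,0,3],"rot":[0,0,0]},{"xyz":[0,0,4],"rot":[0,0,0]}]'
```

```text
t: 1.98
ee_pos: [527.2, 0.0, 127.6]
orientation: [-2.22, -2.221, 0.002]
ft_force: [-2.9, -1.4, 3.9]
width: 0.4
grasp_force: 1.7
t: 2.32
ee_pos: [528.1, 0.1, 124.9]
orientation: [2.221, 2.221, 0.001]
ft_force: [-2.3, -0.8, 3.7]
width: 0.4
grasp_force: 1.7
```

```bash
python3 -m inch '[{"xyz":[0,0,1],"rot":[0,0,0]},{"xyz":[0,0,2],"rot":[0,0,0]},{"xyz":[0,0,3],"rot":[0,0,0]},{"xyz":[0,0,4],"rot":[0,0,0]}]'
python3 -m inch '[{"xyz":[0,0,1],"rot":[0,0,0]},{"xyz":[0,0,2],"rot":[0,0,0]},{"xyz":[0,0,2],"rot":[0,0,0]}]'
```

```text
t: 2.65
ee_pos: [528.0, 0.0, 120.7]
orientation: [2.221, 2.221, 0.0]
ft_force: [-2.1, 0.2, 3.6]
width: 0.5
grasp_force: 1.8
t: 2.9
ee_pos: [528.0, 0.0, 120.1]
orientation: [2.221, 2.221, -0.0]
ft_force: [-8.4, -0.1, 21.5]
width: 0.5
grasp_force: 10.4
```

Lid is shut (contact at 120 mm, 21 N). Now rise, open, and centre over the wing to look with the wrist camera.

```bash
python3 -m inch '[{"xyz":[0,0,-40],"rot":[0,0,0]},{"xyz":[0,0,-80],"rot":[0,0,0]},{"xyz":[0,0,-120],"rot":[0,0,0]},{"xyz":[-30,2,-135],"rot":[0,0,-0.08]},{"xyz":[-65,4,-135],"rot":[0,0,-0.16]},{"xyz":[-65,4,-135],"rot":[0,0,-0.16]},{"xyz":[-65,4,-135],"rot":[0,0,-0.16]}]' 0
python3 - <<'E'
from h import *
import cv2
np.set_printoptions(precision=2,suppress=True)
o=ctrl.get_obs();m=ctrl.camera_model("wrist");im=ctrl.get_image("wrist")
ms=ctrl.camera_model("side");si=ctrl.get_image("side")
cv2.imwrite("pics/w1.png",im[...,::-1]);cv2.imwrite("pics/side2.png",si[...,::-1])
print(o["ee_pos"],R.from_rotvec(o["orientation"]).as_matrix().T)
def red(im):
    h=cv2.cvtColor(im,cv2.COLOR_RGB2HSV); k=(((h[...,0]<6)|(h[...,0]>174))&(h[...,1]>150)&(h[...,2]>70)).astype(np.uint8)
    k=cv2.morphologyEx(k,cv2.MORPH_OPEN,np.ones((2,2)))
    return cv2.findContours(k,0,2)[0]
for n,i,mm in(("w",im,m),("s",si,ms)):
    for c in red(i):
        if cv2.contourArea(c)>15:
            r=cv2.minAreaRect(c);b=cv2.boxPoints(r)
            print(n,cv2.contourArea(c),r,np.array([plane(mm,p,163)[:2] for p in b]).tolist(),plane(mm,r[0],163))
E
```

```text
t: 3.48
ee_pos: [532.5, -66.2, 253.9]
orientation: [2.04, 2.387, 0.002]
ft_force: [-0.3, 0.1, 0.3]
width: 43.6
grasp_force: 0.0
[532.49 -66.24 253.85] [[-0.16  0.99 -0.  ]
 [ 0.99  0.16  0.  ]
 [ 0.   -0.   -1.  ]]
w 491.5 ((250.36936950683594, 191.89266967773438), (11.05378246307373, 51.304649353027344), 9.659893035888672) [[520.6755076398715, -91.27310568728582], [521.5430633791746, -43.065371940345884], [531.3764073079589, -43.212657220412275], [530.9603349516498, -91.51270570998086]] [526.14 -66.72 163.  ]
s 453.5 ((347.5, 280.0), (22.0, 25.0), 90.0) [[430.62902476077807, -395.78848418141854], [480.14770568891527, -444.20238208111414], [423.083593308889, -483.47496036578127], [375.9055960544026, -437.2731099892983]] [ 426.77 -440.65  163.  ]
s 54.0 ((273.8461608886719, 195.73077392578125), (13.312806129455566, 5.269651889801025), 33.6900634765625) [[502.46741447131524, -61.66054556712152], [524.1317828151983, -54.06695938587109], [525.5197805110643, -103.25574987307687], [504.2442446449927, -110.14335280873092]] [514.04 -82.53 163.  ]
```

View pics/w1.png

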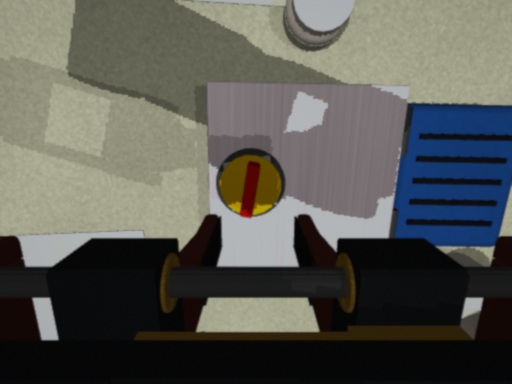

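The wrist view shows the red bar from (247,214) to (254,163) on the yellow disc centred at (251,183). The lid edges are square with the tool, so yaw 0.16 is right. Bar centre is about (526,-67), length 48 mm (50 given), and the wing is about 0.18 rad clockwise. Align, descend and grasp.

```bash
python3 -m inch '[{"xyz":[0.5,-6.2,0],"rot":[0,0,0.09]},{"xyz":[0.5,-6.2,15],"rot":[0,0,0.18]},{"xyz":[0.5,-6.2,40],"rot":[0,0,0.18]},{"xyz":[0.5,-6.2,70],"rot":[0,0,0.18]},{"xyz":[0.5,-6.2,95],"rot":[0,0,0.18]},{"xyz":[0.5,-6.2,106],"rot":[0,0,0.18]},{"xyz":[0.5,-6.2,110],"rot":[0,0,0.18]},{"xyz":[0.5,-6.2,111],"rot":[0,0,0.18]},{"xyz":[0.5,-6.2,111],"rot":[0,0,0.18]}]'
python3 - <<'E'
from workcell import ctrl
import cv2
cv2.imwrite("pics/w2.png",ctrl.get_image("wrist")[...,::-1])
E
```

```text
t: 4.33
ee_pos: [526.5, -65.2, 143.3]
orientation: [2.243, 2.199, 0.001]
ft_force: [0.3, 0.3, 0.3]
width: 87.7
grasp_force: 0.0
```

View pics/w2.png

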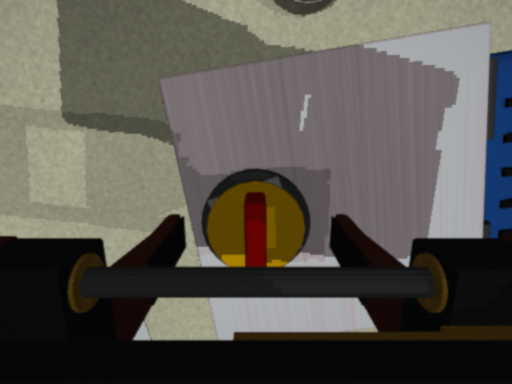

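The bar (col 256) sits centred and parallel between the fingertips (183 and 331). Close.

```bash
python3 -m inch '[{"xyz":[0,0,0],"rot":[0,0,0]},{"xyz":[0,0,0],"rot":[0,0,0]},{"xyz":[0,0,0],"rot":[0,0,0]},{"xyz":[0,0,0],"rot":[0,0,0]},{"xyz":[0,0,0],"rot":[0,0,0]},{"xyz":[0,0,0],"rot":[0,0,0]},{"xyz":[0,0,0],"rot":[0,0,0]},{"xyz":[0,0,0],"rot":[0,0,0]},{"xyz":[0,0,0],"rot":[0,0,0]},{"xyz":[0,0,0],"rot":[0,0,0]}]' 255
python3 -m inch '[{"xyz":[0,0,0],"rot":[0,0,0]},{"xyz":[0,0,0],"rot":[0,0,0.04]},{"xyz":[0,0,0],"rot":[0,0,0.08]},{"xyz":[0,0,0],"rot":[0,0,0.12]},{"xyz":[0,0,0],"rot":[0,0,0.16]},{"xyz":[0,0,0],"rot":[0,0,0.2]},{"xyz":[0,0,0],"rot":[0,0,0.2]}]'
```

```text
t: 5.22
ee_pos: [525.8, -65.5, 142.6]
orientation: [-2.244, -2.199, 0.0]
ft_force: [-0.5, 0.2, 0.0]
width: 24.5
grasp_force: 0.0
t: 5.8
ee_pos: [525.5, -65.5, 142.6]
orientation: [-2.453, -1.963, 0.001]
ft_force: [-1.2, -0.4, 1.2]
width: 11.5
grasp_force: 29.8
```

```bash
python3 -m inch '[{"xyz":[0,0,0],"rot":[0,0,0.05]},{"xyz":[0,0,0],"rot":[0,0,0.1]},{"xyz":[0,0,0],"rot":[0,0,0.15]},{"xyz":[0,0,0],"rot":[0,0,0.2]},{"xyz":[0,0,0],"rot":[0,0,0.25]},{"xyz":[0,0,0],"rot":[0,0,0.3]},{"xyz":[0,0,0],"rot":[0,0,0.35]},{"xyz":[0,0,0],"rot":[0,0,0.4]},{"xyz":[0,0,0],"rot":[0,0,0.45]},{"xyz":[0,0,0],"rot":[0,0,0.5]},{"xyz":[0,0,0],"rot":[0,0,0.5]}]'
python3 -m inch '[{"xyz":[0,0,0.3],"rot":[0,0,0]},{"xyz":[0,0,0.5],"rot":[0,0,0]},{"xyz":[0,0,0.5],"rot":[0,0,0]}]'
python3 - <<'E'
from workcell import ctrl
o=ctrl.get_obs();print(o["qpos"][5],o["moment"],o["ft_force"])
E
```

```text
t: 6.72
ee_pos: [525.9, -65.7, 142.7]
orientation: [2.861, 1.296, -0.0]
ft_force: [0.4, -1.5, -0.4]
width: 11.7
grasp_force: 29.8
t: 6.97
ee_pos: [525.9, -65.6, 142.5]
orientation: [2.86, 1.298, 0.0]
ft_force: [-0.2, -2.3, 4.3]
width: 12.0
grasp_force: 29.9
0.5723571430197856 [-0.24001219  0.26020136  0.03469606] [-0.21719822 -2.32596565  4.32773848]
```

```bash
python3 -m inch '[{"xyz":[0,0,0.3],"rot":[0,0,0]},{"xyz":[0,0,0.6],"rot":[0,0,0]},{"xyz":[0,0,0.6],"rot":[0,0,0]}]'
python3 -m inch '[{"xyz":[0,0,0],"rot":[0,0,0.02]},{"xyz":[0,0,0],"rot":[0,0,0.04]},{"xyz":[0,0,0],"rot":[0,0,0.04]}]'
```

```text
t: 7.22
ee_pos: [526.0, -65.6, 142.3]
orientation: [2.861, 1.298, 0.001]
ft_force: [-2.4, -1.1, 10.4]
width: 11.7
grasp_force: 29.9
t: 7.47
ee_pos: [526.0, -65.6, 142.3]
orientation: [2.886, 1.239, 0.001]
ft_force: [-2.7, -2.2, 9.8]
width: 11.8
grasp_force: 29.9
```

```bash
python3 -m inch '[{"xyz":[0,0,0],"rot":[0,0,0.025]},{"xyz":[0,0,0],"rot":[0,0,0.05]},{"xyz":[0,0,0],"rot":[0,0,0.05]}]'
```

```text
t: 7.72
ee_pos: [526.0, -65.6, 142.3]
orientation: [2.916, 1.166, 0.001]
ft_force: [-3.1, -0.7, 9.8]
width: 11.5
grasp_force: 29.9
```

```bash
python3 -m inch '[{"xyz":[0,0,0],"rot":[0,0,0.025]},{"xyz":[0,0,0],"rot":[0,0,0.05]},{"xyz":[0,0,0],"rot":[0,0,0.05]}]'
```

```text
t: 7.97
ee_pos: [526.1, -65.7, 142.3]
orientation: [2.945, 1.093, 0.001]
ft_force: [-2.2, -2.1, 9.4]
width: 11.8
grasp_force: 29.9
```

```bash
python3 -m inch '[{"xyz":[0,0,0],"rot":[0,0,0.025]},{"xyz":[0,0,0],"rot":[0,0,0.05]},{"xyz":[0,0,0],"rot":[0,0,0.05]}]'
```

```text
t: 8.22
ee_pos: [526.1, -65.7, 142.3]
orientation: [2.971, 1.019, 0.001]
ft_force: [-2.4, -2.2, 8.7]
width: 12.0
grasp_force: 29.9
```

```bash
python3 -m inch '[{"xyz":[0,0,0.1],"rot":[0,0,0.025]},{"xyz":[0,0,0.1],"rot":[0,0,0.05]},{"xyz":[0,0,0.1],"rot":[0,0,0.05]}]'
```

```text
t: 8.47
ee_pos: [526.1, -65.7, 142.3]
orientation: [2.995, 0.944, 0.001]
ft_force: [-3.1, -2.9, 10.2]
width: 12.0
grasp_force: 29.9
```

```bash
python3 -m inch '[{"xyz":[0,0,0],"rot":[0,0,0.025]},{"xyz":[0,0,0],"rot":[0,0,0.05]},{"xyz":[0,0,0],"rot":[0,0,0.05]}]'
```

```text
t: 8.72
ee_pos: [526.1, -65.8, 142.3]
orientation: [3.018, 0.869, 0.001]
ft_force: [-3.2, -2.6, 10.6]
width: 11.9
grasp_force: 29.9
```

```bash
python3 -m inch '[{"xyz":[0,0,0],"rot":[0,0,0.025]},{"xyz":[0,0,0],"rot":[0,0,0.05]},{"xyz":[0,0,0],"rot":[0,0,0.05]}]'
```

```text
t: 8.97
ee_pos: [526.1, -65.8, 142.3]
orientation: [3.039, 0.793, 0.001]
ft_force: [-3.0, -1.2, 9.8]
width: 11.8
grasp_force: 29.9
```

```bash
python3 -m inch '[{"xyz":[0,0,0],"rot":[0,0,0.025]},{"xyz":[0,0,0],"rot":[0,0,0.05]},{"xyz":[0,0,0],"rot":[0,0,0.05]}]'
```

```text
t: 9.22
ee_pos: [526.2, -65.8, 142.2]
orientation: [3.058, 0.717, 0.001]
ft_force: [-2.6, -2.6, 8.9]
width: 11.7
grasp_force: 29.9
```

```bash
python3 -m inch '[{"xyz":[0,0,0.1],"rot":[0,0,0.025]},{"xyz":[0,0,0.1],"rot":[0,0,0.05]},{"xyz":[0,0,0.1],"rot":[0,0,0.05]}]'
```

```text
t: 9.47
ee_pos: [526.2, -65.9, 142.1]
orientation: [3.075, 0.64, 0.001]
ft_force: [-2.0, -2.5, 8.0]
width: 11.8
grasp_force: 29.9
```

Force fell despite extra push; check without turning.

```bash
python3 -m inch '[{"xyz":[0,0,0.2],"rot":[0,0,0]},{"xyz":[0,0,0.4],"rot":[0,0,0]},{"xyz":[0,0,0.4],"rot":[0,0,0]}]'
```

```text
t: 9.72
ee_pos: [526.2, -65.9, 141.7]
orientation: [3.074, 0.642, 0.001]
ft_force: [-3.3, -3.4, 8.3]
width: 11.9
grasp_force: 29.9
```

z dropped 0.4 mm with no force rise: it is in the detent. Push on, watching the force.

```bash
python3 -m inch '[{"xyz":[0,0,0.3],"rot":[0,0,0]},{"xyz":[0,0,0.6],"rot":[0,0,0]},{"xyz":[0,0,0.8],"rot":[0,0,0]},{"xyz":[0,0,0.8],"rot":[0,0,0]}]'
```

```text
t: 10.05
ee_pos: [526.2, -65.9, 140.8]
orientation: [3.074, 0.642, 0.001]
ft_force: [-1.6, -3.3, 7.5]
width: 12.0
grasp_force: 29.9
```

```bash
python3 -m inch '[{"xyz":[0,0,0.4],"rot":[0,0,0]},{"xyz":[0,0,0.8],"rot":[0,0,0]},{"xyz":[0,0,1.2],"rot":[0,0,0]},{"xyz":[0,0,1.6],"rot":[0,0,0]},{"xyz":[0,0,2],"rot":[0,0,0]},{"xyz":[0,0,2],"rot":[0,0,0]}]'
```

```text
t: 10.55
ee_pos: [526.2, -65.9, 138.9]
orientation: [3.075, 0.641, 0.001]
ft_force: [-1.9, -3.3, 8.8]
width: 11.7
grasp_force: 30.0
```

```bash
python3 -m inch '[{"xyz":[0,0,0.4],"rot":[0,0,0]},{"xyz":[0,0,0.8],"rot":[0,0,0]},{"xyz":[0,0,1.2],"rot":[0,0,0]},{"xyz":[0,0,1.4],"rot":[0,0,0]},{"xyz":[0,0,1.4],"rot":[0,0,0]}]'
```

```text
t: 10.97
ee_pos: [526.2, -65.9, 137.6]
orientation: [3.075, 0.641, 0.001]
ft_force: [-2.2, -3.7, 9.3]
width: 11.6
grasp_force: 30.0
```

```bash
python3 -m inch '[{"xyz":[0,0,0.3],"rot":[0,0,0]},{"xyz":[0,0,0.6],"rot":[0,0,0]},{"xyz":[0,0,0.8],"rot":[0,0,0]},{"xyz":[0,0,0.8],"rot":[0,0,0]}]'
```

```text
t: 11.3
ee_pos: [526.2, -65.9, 136.8]
orientation: [3.075, 0.641, 0.001]
ft_force: [-1.8, -3.9, 9.7]
width: 11.7
grasp_force: 30.0
```

```bash
python3 -m inch '[{"xyz":[0,0,0.2],"rot":[0,0,0]},{"xyz":[0,0,0.4],"rot":[0,0,0]},{"xyz":[0,0,0.5],"rot":[0,0,0]},{"xyz":[0,0,0.5],"rot":[0,0,0]}]'
```

```text
t: 11.63
ee_pos: [526.2, -65.9, 136.5]
orientation: [3.075, 0.641, 0.001]
ft_force: [-3.3, -4.0, 11.1]
width: 11.8
grasp_force: 30.0
```

```bash
python3 -m inch '[{"xyz":[0,0,0.2],"rot":[0,0,0]},{"xyz":[0,0,0.3],"rot":[0,0,0]},{"xyz":[0,0,0.3],"rot":[0,0,0]}]'
```

```text
t: 11.88
ee_pos: [526.2, -65.9, 136.5]
orientation: [3.075, 0.641, 0.001]
ft_force: [-4.3, -3.7, 15.6]
width: 12.2
grasp_force: 30.0
```

Firm stop after 5.8–6 mm. Unload, release, and check the height by touching the wing's top with closed fingers (157 mm if home, 163 mm if up).

```bash
python3 -m inch '[{"xyz":[0,0,-0.6],"rot":[0,0,0]},{"xyz":[0,0,-0.9],"rot":[0,0,0]},{"xyz":[0,0,-0.9],"rot":[0,0,0]},{"xyz":[0,0,-0.9],"rot":[0,0,0]},{"xyz":[0,0,-0.9],"rot":[0,0,0]},{"xyz":[0,0,-0.9],"rot":[0,0,0]},{"xyz":[0,0,-0.9],"rot":[0,0,0]}]' 0
python3 -m inch '[{"xyz":[0,0,-15],"rot":[0,0,0]},{"xyz":[0,0,-35],"rot":[0,0,0]},{"xyz":[0,0,-45],"rot":[0,0,0]},{"xyz":[0,0,-45],"rot":[0,0,0]}]'
python3 -m inch '[{"xyz":[0,0,0],"rot":[0,0,0]},{"xyz":[0,0,0],"rot":[0,0,0]},{"xyz":[0,0,0],"rot":[0,0,0]},{"xyz":[0,0,0],"rot":[0,0,0]},{"xyz":[0,0,0],"rot":[0,0,0]},{"xyz":[0,0,0],"rot":[0,0,0]},{"xyz":[0,0,0],"rot":[0,0,0]},{"xyz":[0,0,0],"rot":[0,0,0]},{"xyz":[0,0,0],"rot":[0,0,0]},{"xyz":[0,0,4],"rot":[0,0,0]},{"xyz":[0,0,8],"rot":[0,0,0]},{"xyz":[0,0,12],"rot":[0,0,0]}]' 255
```

```text
t: 12.47
ee_pos: [525.7, -65.4, 135.9]
orientation: [-3.075, -0.641, 0.0]
ft_force: [-0.6, -0.8, -0.6]
width: 55.4
grasp_force: 0.0
t: 12.8
ee_pos: [527.4, -65.7, 183.2]
orientation: [3.074, 0.641, 0.006]
ft_force: [0.7, -0.5, 0.3]
width: 81.6
grasp_force: 0.0
t: 13.8
ee_pos: [525.7, -65.4, 168.6]
orientation: [-3.076, -0.641, 0.0]
ft_force: [0.1, 0.8, 0.6]
width: 8.3
grasp_force: 0.0
```

```bash
python3 -m inch '[{"xyz":[0,0,0],"rot":[0,0,0]},{"xyz":[0,0,0],"rot":[0,0,0]},{"xyz":[0,0,2],"rot":[0,0,0]},{"xyz":[0,0,4],"rot":[0,0,0]},{"xyz":[0,0,6],"rot":[0,0,0]},{"xyz":[0,0,8],"rot":[0,0,0]},{"xyz":[0,0,8],"rot":[0,0,0]}]'
```

```text
t: 14.38
ee_pos: [525.5, -65.4, 160.6]
orientation: [-3.075, -0.641, 0.001]
ft_force: [-0.2, -0.1, -0.1]
width: 0.3
grasp_force: 0.0
```

```bash
python3 -m inch '[{"xyz":[0,0,1],"rot":[0,0,0]},{"xyz":[0,0,2],"rot":[0,0,0]},{"xyz":[0,0,3],"rot":[0,0,0]},{"xyz":[0,0,3],"rot":[0,0,0]}]'
```

```text
t: 14.72
ee_pos: [525.7, -65.5, 157.9]
orientation: [-3.075, -0.641, 0.0]
ft_force: [0.8, -0.2, 0.1]
width: 0.6
grasp_force: 0.0
```

```bash
python3 -m inch '[{"xyz":[0,0,0.4],"rot":[0,0,0]},{"xyz":[0,0,0.8],"rot":[0,0,0]},{"xyz":[0,0,1.0],"rot":[0,0,0]},{"xyz":[0,0,1.0],"rot":[0,0,0]}]'
```

```text
t: 15.05
ee_pos: [525.9, -65.5, 157.3]
orientation: [3.075, 0.641, 0.0]
ft_force: [-1.0, 0.1, 2.7]
width: 0.6
grasp_force: 1.3
```

Top contact at 157.3 mm, so it is essentially home. One light final push to about 12 N, then withdraw.

```bash
python3 -m inch '[{"xyz":[0,0,0.3],"rot":[0,0,0]},{"xyz":[0,0,0.6],"rot":[0,0,0]},{"xyz":[0,0,0.8],"rot":[0,0,0]},{"xyz":[0,0,0.8],"rot":[0,0,0]}]'
python3 -m inch '[{"xyz":[0,0,-20],"rot":[0,0,0]},{"xyz":[0,0,-60],"rot":[0,0,0]},{"xyz":[0,0,-95],"rot":[0,0,0]},{"xyz":[0,0,-100],"rot":[0,0,0]},{"xyz":[0,0,-100],"rot":[0,0,0]},{"xyz":[0,0,-100],"rot":[0,0,0]}]'
python3 - <<'E'
from workcell import ctrl
import cv2
cv2.imwrite("pics/side3.png",cv2.resize(ctrl.get_image("side")[110:260,200:360,::-1],(640,600)))
E
```

```text
t: 15.38
ee_pos: [526.0, -65.5, 157.2]
orientation: [3.075, 0.641, 0.001]
ft_force: [-3.0, 0.8, 9.9]
width: 0.4
grasp_force: 4.9
t: 15.88
ee_pos: [525.4, -65.4, 255.8]
orientation: [-3.076, -0.641, 0.0]
ft_force: [-0.3, 0.2, -0.6]
width: 0.6
grasp_force: 0.0
```

View pics/side3.png

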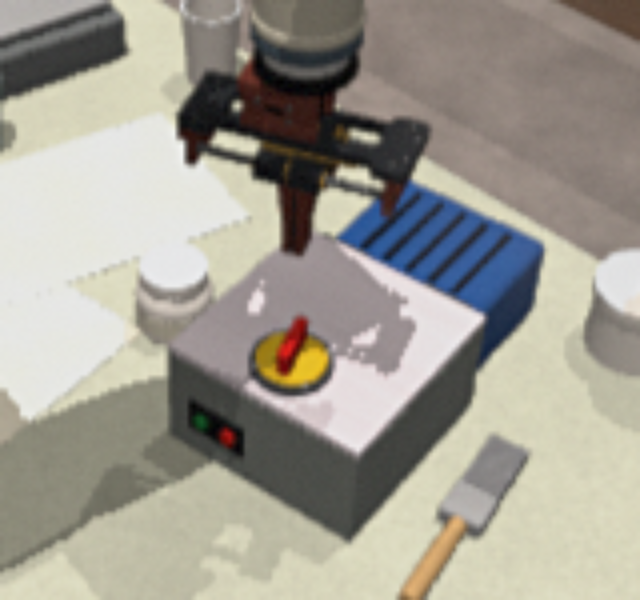

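The lid is flush on the rim and the wing (290,345) is turned and seated. The tub (175,290) and brush (470,510) have not moved, and the gripper is clear.

```bash
python3 -c "
from workcell import ctrl
print(ctrl.close_job())"
```

```text
the job is handed in; nothing more can be done
None
```

The lid is shut, the fastener is turned into its detent and pushed home (wing top at 157 mm, as it should be when home), the arm is clear, and the job is handed in; no verdict came back.

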